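# Tighten and lock the lever bolt of the crate guide

### The arm

A 7-joint arm with a two-finger parallel gripper is mounted at the origin on a cart in front of the work surface, level with it; the furniture and walls round the work are solid. World frame = base frame: x ahead of the robot, y to its left, z up, the work surface at z = 0. Lengths are in m, angles in rad, forces in N, time in s.
With the tool pointing down it reaches from about 0.425 to 0.875 m from the base axis. Payload 4.7 kg.
Tool frame: the origin (TCP) lies on the front face of the gripper's body, between the roots of the fingers; the fingertips stand 70 mm ahead of it and the grasp point (between the pads) lies 51 mm ahead of it; z points along the fingers, y is the direction in which the jaws open and shut (so a half turn about z gives the same grasp; the last joint's range is limited). The gripper opens to 87 mm and grips with 3 to 60 N. Pads are 19 mm wide; open, the fingers measure 117 mm over their backs; the gripper's body (75 mm by 190 mm) begins 51 mm behind the grasp point.
Start: joints at [1.116, 0.321, -0.07, 1.45, 0.023, 1.371, -0.057], TCP at [0.294, -0.58, 0.292] pointing down, gripper open.
Joint ranges: [-2.86, 2.86], [-0.3, 2.09], [-1.38, 1.24], [0.06, 2.45], [-1.56, 4.7], [0.09, 2.05], [-2.69, 2.69]. Speed limits (rad/s): [2.57, 2.57, 3.14, 3.14, 3.14, 3.14, 3.14].

### API

Orientations are given as a rotation vector (axis times angle).
In Python, from bench import telemetry, eyes, workorder gives the robot as it stands. The module is installed in compiled form; this text tells all that it offers.
- The arm moves only by the tool send_rows, never from a script. Its arguments are lists of equal length, an entry for each row: "translation": the shift along the world's x, y, z in cm, a list of three; "delta_rot": the turn, a rotation vector about the world's x, y, z in rad, a list of three; "fingers": the finger opening in cm, from 0 to 8.7. In form: {"translation": [[tx, ty, tz], ...], "delta_rot": [[ax, ay, az], ...], "fingers": [fingers, ...]}. A call has 1 to 20 rows; each row is the pose to reach, as a shift and turn from the pose commanded when the call began; what a row does not reach only later rows make up. A row lasts 1/8 s, in which the tool goes at most 62.5 mm and 10.7 degrees, less where a joint would pass 70% of its speed; a pose out of reach is approached as far as the arm can. A call with a gripper value outside its range is refused whole. The fingers move at their own pace and stop on an object; "grip_force" is the grip in N (left out, the last holds). Time passes only in rows, so rows that repeat a pose let the fingers close. It gives the time, the measured TCP pose, the force and the opening at its end, in the units of the state.
- telemetry.sense(): the state, without advancing time (a new reading comes with each control period).
- eyes.grab_frame(name): name is "side" or "top" or "wrist"; returns the picture (400x640x3 uint8, red, green, blue); there is no depth.
- eyes.camera_params(name): a dict with "intrinsics" (3x3 intrinsics, pixels), "pose" (4x4, takes a point from camera to world coordinates); the wrist camera has in their place "mount" (4x4, takes a point from camera to tool coordinates, whose origin is the TCP and whose axes are the flange's). Camera axes: x right, y down, z forward; pixel columns grow to the right and rows downward; lengths in m; the calibration is good to about 2 mm. A picture is of the moment at which its call begins: read the wrist's pose just before it. camera_params takes no time and is no camera call.
- workorder.hand_in(): hands the job in, once; it reports no verdict.
The state is a dict: "time_s": time; "q": joint angles; "qd": joint speeds; "tau": joint torques, N m; "tcp_pos": TCP position; "orientation": TCP orientation; "contact_force": force on the tool from outside, world axes, zero at the start; "ft_torque": the same for the moment, N m; "width": finger opening in m.
Only numpy, scipy, OpenCV 4.12 (cv2) and the standard library are available. Lean on these libraries where they do the work, as an engineer would, in place of code of your own. Each camera call takes 0.05 s, during which the arm holds its last target. There are 200 camera calls.

### The job

The crate guide on the bench is still loose: the lever bolt on it has been started in its thread, with its lever standing up. Turn the bolt clockwise (seen from above) until it is snug, without overtightening it, then fold its lever down all the way to lock it, and leave the things lying around where they are.

Things in the scene. Friction and masses are not known exactly. Their poses are not given: they have to be found in the camera images.
- crate_guide: fixed crate guide that the bolt clamps: aluminium block 110 (x) x 84 (y) x 18 mm on the bench, dark clamp plate on it with a round brass bush 38 mm across (top about 36 mm above the bench) on which the bolt head seats, and a fence 160 mm long, 56 mm high across it at x = +100 to +116 mm. Origin: centre of the block's underside, on the bolt's axis; z up. It does not move.
- plate_top (a point): centre of the top of the dark clamp plate 62 x 62 x 7 mm, on the bolt's axis, 32 mm above the bench; the bolt presses it down: 0.5 mm per rad turned past first touch. From first touch the resisting torque grows by 0.8 N m per rad (a friction of 0.2 N m adds to it while turning and fades when paused). Snug: 0.1 to 0.4 N m held when paused; over 0.48 N m is overtightened.
- bolt_head (a point): centre of the lever's pivot pin in the steel bolt head (32 mm across, 30 mm high), on the upright bolt axis, about 22 mm above the head's underside. z up; x = the way the lever folds down; y along the pin. A clockwise turn (from above) lowers it 2 mm. It starts 1.2 to 2.6 rad before first touch; the bolt's heading when snug differs each time. Thread friction up to 0.18 N m.
- lever_grip (a point): centre of the lever's dark steel paddle, 50 mm from the pivot pin: a flat bar 10 mm thick (its x), 24 mm wide (its y), 62 mm long, from 16 to 78 mm from the pivot; its z points along the lever away from the pivot. Upright, its top is 136 to 137 mm above the bench. Gripped on its broad faces it serves as the handle to turn the bolt; 25 to 40 N of grip carries the snug torque.
- clamp_lever (a joint): lever angle: 0 = standing upright along the bolt's axis (open), 1.57 = folded down level against its stop (closed), towards bolt_head's +x. It stays where it is left; folding it takes 0.25 N m at first, rising evenly to 0.41 N m at the stop.
- cap_3: loose white plastic bottle cap, 80 mm across, 23 mm high, on the bench; to be left alone. Origin: centre of its underside.
- cap_6: loose blue plastic bottle cap, 80 mm across, 23 mm high, on the bench; to be left alone. Origin: centre of its underside.
- spanner: loose open-ended spanner 25 x 147 x 5 mm on the bench; to be left alone. Origin: centre of its underside.
- hook_3: loose hook with a wooden handle 51 x 200 x 18 mm on the bench; to be left alone. Origin: centre of its underside.

How it is judged:
On the way, in this order (a step that is already met when the one before it is completed fails the run):
1. the bolt is screwed in until snug with its lever still standing up (z of plate_top in the frame of crate_guide below 0.03196 m and value of joint clamp_lever below 0.4 rad), for 0.2 s.
2. the lever is folded down to its stop (value of joint clamp_lever above 1.45 rad), for 0.2 s.
At the end, for the whole second after the job is handed in: The bolt is snug (turned at least 0.08 rad beyond first touch, so that the clamp plate is pressed down by 0.04 mm, and never more than 0.6 rad beyond it), the lever is folded down to within 0.12 rad of its stop and at rest, and the caps, spanner and hook lie where they were (within 30 mm) (z of plate_top in the frame of crate_guide below 0.03196 m and value of joint clamp_lever above 1.45 rad and velocity of joint clamp_lever below 0.05 rad/s).
It fails at once if the bolt is overtightened: turned more than 0.6 rad beyond first touch (z of plate_top in the frame of crate_guide below 0.0317 m).
It fails at once if a cap, the spanner or the hook is moved more than 30 mm (distance of any of cap_3, cap_6, spanner, hook_3 from where it was at the start of the episode above 0.03 m).
It also fails if it takes over 61 s, if anything falls off the work surface, if the arm or the gripper's body presses on something with over 40 N, if the wrist force passes 120 N, or if a joint passes its speed limit or range.

## Working session

There is one attempt and no reset: what is moved stays moved. The work goes in short steps, Python scripts to look and compute and a tool call to move; the robot and the scene stay as the last step left them, time stands still between calls to the robot, and variables do not carry over. Pictures are saved under pics/ and viewed, on a budget of 10 in all, crops included, one or two more only if the job needs it, and the job is handed in when it is done.

Besides the shell and the picture viewer there is one more tool, called after "Request:" as name(argument=value, ...) on one line, values as JSON. send_rows: Moves the arm, as the interface text tells. Its arguments: {"type":"object","properties":{"translation":{"type":"array","items":{"type":"array","items":{"type":"number"}}},"delta_rot":{"type":"array","items":{"type":"array","items":{"type":"number"}}},"fingers":{"type":"array","items":{"type":"number"}},"grip_force":{"type":"number"}},"required":["translation","delta_rot","fingers"]}

```bash
mkdir -p pics; cat > h.py <<'E'
import numpy as np, cv2
from scipy.spatial.transform import Rotation as R
from bench import telemetry, eyes, workorder
def snap(n,f,crop=None,s=1):
    im=eyes.grab_frame(n)[:,:,::-1]
    if crop: x0,y0,x1,y1=crop; im=im[y0:y1,x0:x1]
    im=cv2.resize(im,None,fx=s,fy=s,interpolation=cv2.INTER_CUBIC)
    cv2.imwrite('pics/'+f,im)
def cam(n):
    p=eyes.camera_params(n); K=np.array(p['intrinsics'])
    if 'pose' in p: return K,np.array(p['pose'])
    st=telemetry.sense(); T=np.eye(4); T[:3,:3]=R.from_rotvec(st['orientation']).as_matrix(); T[:3,3]=st['tcp_pos']
    return K,T@np.array(p['mount'])
def px2w(n,u,v,z,C=None):
    K,P=C or cam(n); d=P[:3,:3]@np.linalg.inv(K)@[u,v,1]; o=P[:3,3]
    return o+d*(z-o[2])/d[2]
def w2px(n,p,C=None):
    K,P=C or cam(n); c=K@(P[:3,:3].T@(np.array(p)-P[:3,3])); return c[:2]/c[2]
E
python3 - <<'E'
from h import *
s=telemetry.sense(); print({k:np.round(v,3) for k,v in s.items()})
for n in('side','top','wrist'): K,P=cam(n); print(n,K.round(1).tolist(),P.round(3).tolist())
a=eyes.grab_frame('top')[:,:,::-1]; b=eyes.grab_frame('side')[:,:,::-1]
cv2.imwrite('pics/a0.png',a);cv2.imwrite('pics/b0.png',b)
E
```

```text
{'time_s': np.float64(0.0), 'q': array([ 1.116,  0.322, -0.07 ,  1.452,  0.023,  1.371, -0.057]), 'qd': array([ 0.   ,  0.   ,  0.001, -0.   , -0.   ,  0.001, -0.001]), 'tau': array([-1.0000e-03, -4.9129e+01, -4.0500e-01, -3.1253e+01, -6.4000e-02,
        4.4000e-02,  0.0000e+00]), 'tcp_pos': array([ 0.293, -0.58 ,  0.291]), 'orientation': array([-3.054e+00, -7.290e-01,  1.000e-03]), 'contact_force': array([-0.352,  0.261, -0.538]), 'ft_torque': array([-0.009, -0.003, -0.008]), 'width': np.float64(0.087)}
side [[446.4, 0.0, 328.6], [0.0, 446.4, 198.5], [0.0, 0.0, 1.0]] [[-0.996, 0.056, -0.067, 0.547], [0.088, 0.589, -0.804, 0.892], [-0.006, -0.806, -0.591, 0.784], [0.0, 0.0, 0.0, 1.0]]
top [[499.2, 0.0, 322.5], [0.0, 499.2, 198.3], [0.0, 0.0, 1.0]] [[0.003, -0.982, 0.189, 0.205], [-1.0, -0.003, -0.004, -0.008], [0.005, -0.189, -0.982, 1.532], [0.0, 0.0, 0.0, 1.0]]
wrist [[280.0, 0.0, 317.3], [0.0, 280.0, 200.7], [0.0, 0.0, 1.0]] [[0.452, -0.857, -0.248, 0.362], [-0.892, -0.435, -0.122, -0.545], [-0.003, 0.276, -0.961, 0.384], [0.0, 0.0, 0.0, 1.0]]
```

View pics/a0.png

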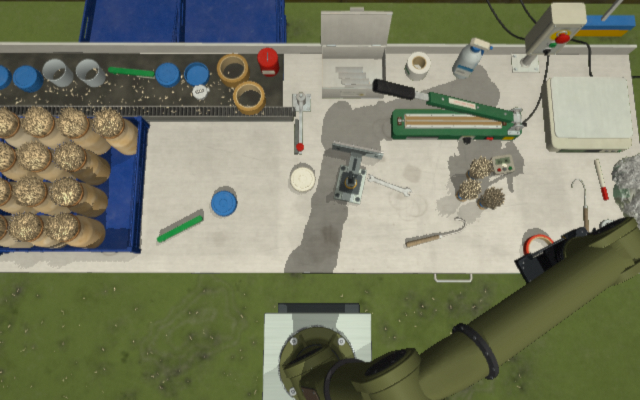

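View pics/b0.png

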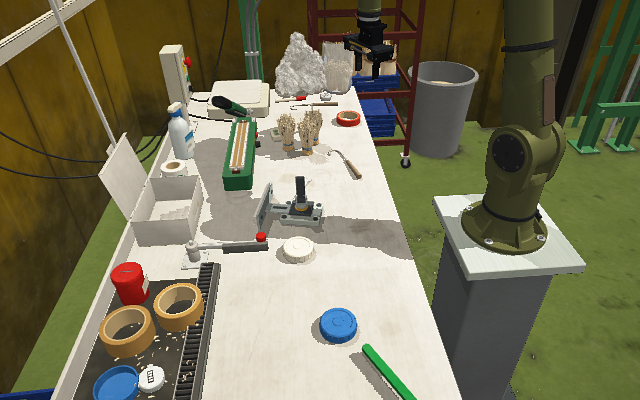

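The top view shows the guide at about (350,184) with the fence on its far side (356,150). The side view shows the upright lever at (300,190). The white cap and the spanner lie close by. I'll enlarge both.

```bash
python3 - <<'E'
from h import *
a=cv2.imread('pics/a0.png')[130:220,300:420];b=cv2.imread('pics/b0.png')[165:240,245:345]
a=cv2.resize(a,(720,540),interpolation=cv2.INTER_CUBIC)[:, :]
b=cv2.resize(b,(800,600),interpolation=cv2.INTER_CUBIC)
c=np.hstack([cv2.resize(a,(400,300)),cv2.resize(b,(400,300))])
cv2.imwrite('pics/c0.png',cv2.resize(np.vstack([cv2.resize(a,(533,400)), cv2.copyMakeBorder(cv2.resize(b,(267,200)),0,0,0,266,0)]) ,None,fx=1,fy=1))
for z,u,v in((.018,350,185),(.136,351,180)):print(px2w('top',u,v,z))
E
python3 - <<'E'
import cv2
a=cv2.imread('pics/a0.png')[135:215,315:385];b=cv2.imread('pics/b0.png')[165:235,255:331]
cv2.imwrite('pics/c1.png',cv2.hconcat([cv2.resize(a,(394,450),interpolation=2),cv2.resize(b,(400,450),interpolation=2)]))
E
```

```text
[ 0.53750735 -0.10051526  0.018     ]
[ 0.52624708 -0.09632266  0.136     ]
```

View pics/c1.png

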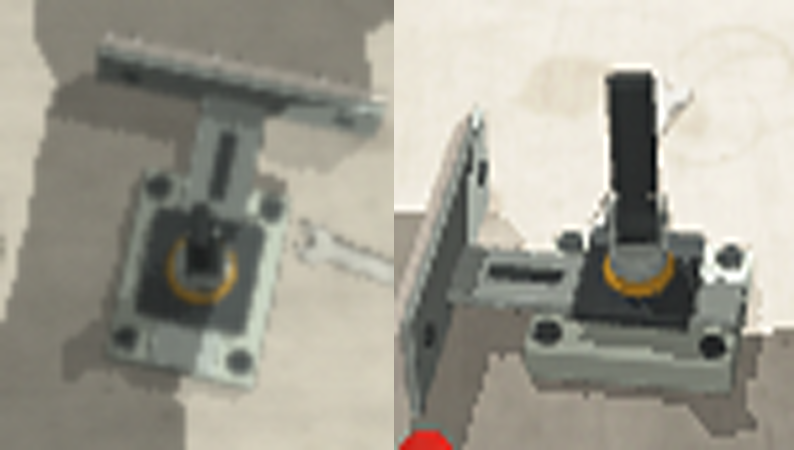

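Request:
send_rows(translation=[[2.5,5,1],[5,10,2],[7.5,15,3],[10,20,4],[12.5,25,4],[15,30,4],[17.5,35,4],[20,40,4],[22,44,4],[23.5,48,4],[23.5,48,4],[23.5,48,4]], delta_rot=[[0,0,0.09],[0,0,0.18],[0,0,0.27],[0,0,0.36],[0,0,0.45],[0,0,0.54],[0,0,0.63],[0,0,0.72],[0,0,0.81],[0,0,0.9],[0,0,0.9],[0,0,0.9]], fingers=[8.7,8.7,8.7,8.7,8.7,8.7,8.7,8.7,8.7,8.7,8.7,8.7], grip_force=35)

```text
time_s: 1.6
tcp_pos: [0.5283, -0.1005, 0.3318]
orientation: [-2.435, -1.985, 0.002]
contact_force: [-0.7, -1.0, 0.7]
width: 0.0871
```

```bash
python3 - <<'E'
from h import *
s=telemetry.sense(); print({k:np.round(s[k],3) for k in('time_s','q','tcp_pos','orientation','contact_force')})
print(R.from_rotvec(s['orientation']).as_matrix().round(3)); print(cam('wrist')[1].round(3).tolist())
np.savez('w1',K=cam('wrist')[0],P=cam('wrist')[1])
snap('wrist','w1.png',None,1.25)
E
```

```text
{'time_s': np.float64(1.6), 'q': array([ 0.632,  0.094, -0.525,  1.654,  0.048,  1.407, -0.102]), 'tcp_pos': array([ 0.528, -0.101,  0.332]), 'orientation': array([-2.435e+00, -1.985e+00,  2.000e-03]), 'contact_force': array([-0.665, -0.985,  0.695])}
[[ 0.201  0.98  -0.001]
 [ 0.98  -0.201 -0.001]
 [-0.001 -0.001 -1.   ]]
[[0.979, -0.194, -0.056, 0.544], [-0.202, -0.941, -0.271, -0.026], [-0.001, 0.277, -0.961, 0.425], [0.0, 0.0, 0.0, 1.0]]
```

View pics/w1.png

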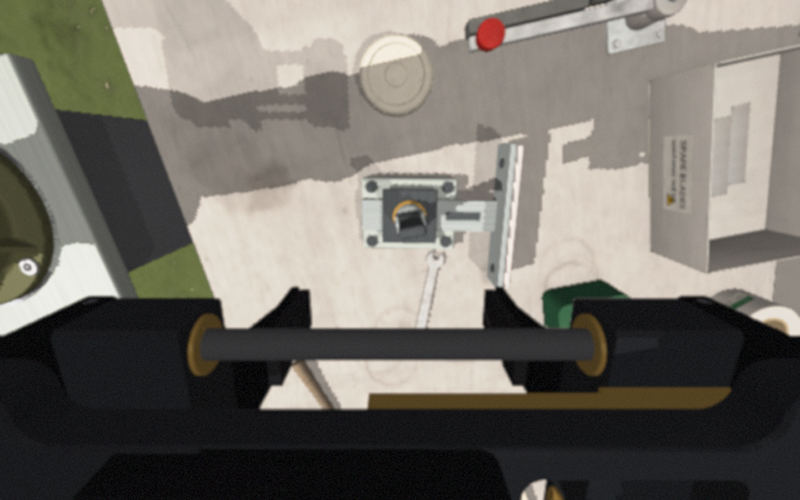

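The wrist view shows the guide at about (410,212) in the enlarged picture, with the lever top near (411,222). Next, a crop around it.

```bash
python3 - <<'E'
from h import *
im=cv2.imread('pics/w1.png'); im=cv2.resize(im,(640,400),interpolation=cv2.INTER_AREA)
snap('wrist','w2.png',(283,130,373,202),8)
E
```

```text
(no output)
```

View pics/w2.png

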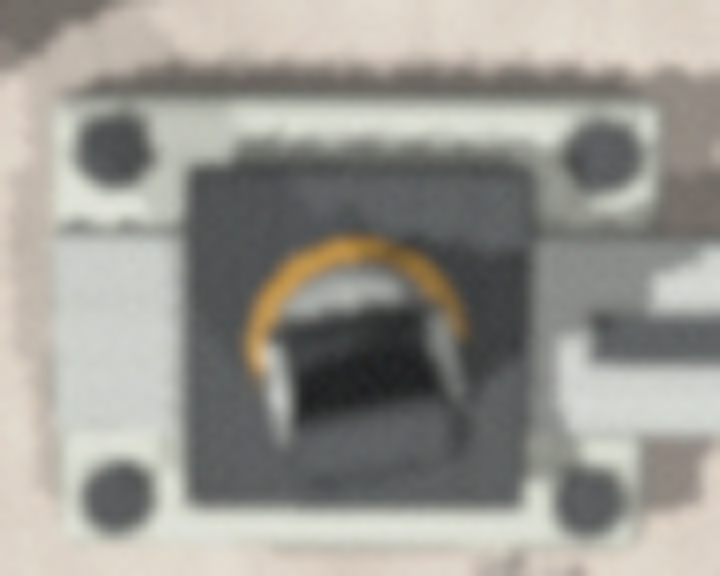

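```bash
python3 - <<'E'
from h import *
C=cam('wrist'); f=lambda x,y,z:px2w('wrist',283+x/8,130+y/8,z,C).round(4)
print('bush',f(356,345,.036),'r',f(245,345,.036),f(468,345,.036),f(356,237,.036))
print('top',f(382,440,.1365)); 
p,q=f(297,425,.1365),f(460,395,.1365); print('edge',p,q,np.degrees(np.arctan2(*(q-p)[1::-1])),np.linalg.norm(q-p))
print('screws',*[f(x,y,.018) for x,y in((115,148),(603,155),(115,495),(590,498))])
p,q=px2w('top',350.9,183,.036),px2w('top',351.4,173,.1365);print(p,q)
b=px2w('side',255+640/5.26,165+270/6.43,.036); t=px2w('side',255+632/5.26,165+72/6.43,.1365);print(b,t)
E
```

```text
bush [ 0.5435 -0.1001  0.036 ] r [ 0.5244 -0.0961  0.036 ] [ 0.5628 -0.1041  0.036 ] [ 0.5472 -0.0815  0.036 ]
top [ 0.5446 -0.0944  0.1365]
edge [ 0.534  -0.0901  0.1365] [ 0.5558 -0.0905  0.1365] -1.0511807495437437 0.021803669415949162
screws [ 0.5081 -0.0596  0.018 ] [ 0.5936 -0.0786  0.018 ] [ 0.4938 -0.1222  0.018 ] [ 0.5808 -0.1409  0.018 ]
[ 0.53984434 -0.10223427  0.036     ] [ 0.5467781 -0.0976123  0.1365   ]
[ 0.3332533  -0.07352137  0.036     ] [ 0.34272829 -0.07624389  0.1365    ]
```

Request:
send_rows(translation=[[0.3,0,0],[0.6,0,0],[0.9,0.1,0],[1.2,0.1,0],[1.55,0.2,0],[1.55,0.2,0],[1.55,0.2,0],[1.55,0.2,0],[1.55,0.2,-3],[1.55,0.2,-6],[1.55,0.2,-9],[1.55,0.2,-12],[1.55,0.2,-14.5],[1.55,0.2,-16],[1.55,0.2,-17],[1.55,0.2,-17],[1.55,0.2,-17]], delta_rot=[[0,0,0.18],[0,0,0.36],[0,0,0.54],[0,0,0.72],[0,0,0.9],[0,0,1.08],[0,0,1.26],[0,0,1.44],[0,0,1.62],[0,0,1.77],[0,0,1.77],[0,0,1.77],[0,0,1.77],[0,0,1.77],[0,0,1.77],[0,0,1.77],[0,0,1.77]], fingers=[8.7,8.7,8.7,8.7,8.7,8.7,8.7,8.7,8.7,8.7,8.7,8.7,8.7,8.7,8.7,8.7,8.7])

```text
time_s: 3.82
tcp_pos: [0.5447, -0.098, 0.1632]
orientation: [0.005, 3.14, -0.001]
contact_force: [0.6, 0.6, 0.3]
width: 0.087
```

```bash
python3 - <<'E'
from h import *
s=telemetry.sense(); print({k:np.round(s[k],3) for k in('time_s','q','tcp_pos','orientation','contact_force','ft_torque')})
print(R.from_rotvec(s['orientation']).as_matrix().round(3)); C=cam('wrist')
print(w2px('wrist',[.544,-.1,.1365],C))
snap('wrist','w3.png',None,1.25)
E
```

```text
{'time_s': np.float64(3.825), 'q': array([ 0.683,  0.277, -0.63 ,  1.829,  0.183,  1.092,  1.555]), 'tcp_pos': array([ 0.545, -0.098,  0.163]), 'orientation': array([ 5.00e-03,  3.14e+00, -1.00e-03]), 'contact_force': array([0.644, 0.641, 0.316]), 'ft_torque': array([ 0.092, -0.097, -0.011])}
[[-1.     0.003  0.001]
 [ 0.003  1.    -0.   ]
 [-0.001 -0.    -1.   ]]
[313.17176943 280.39849967]
```

View pics/w3.png

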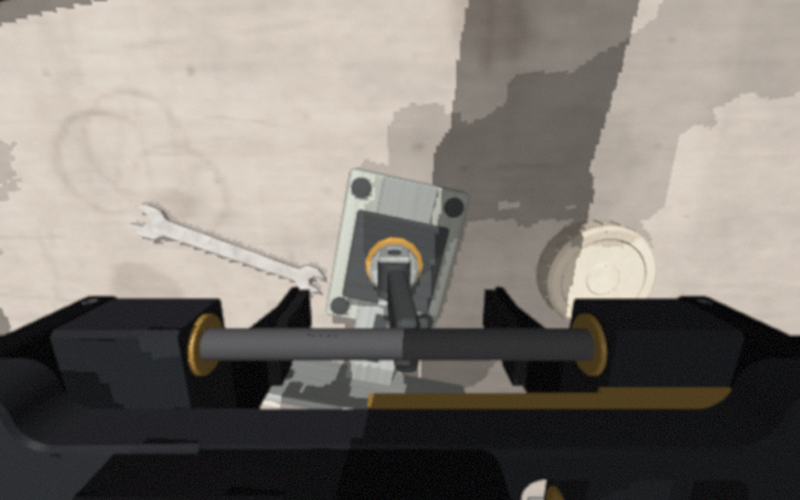

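The lever stands between the open fingers at about (400,310), roughly centred, with its broad faces towards the pads. Closing.

Request:
send_rows(translation=[[0,0,0],[0,0,0],[0,0,0],[0,0,0],[0,0,0],[0,0,0],[0,0,0],[0,0,0]], delta_rot=[[0,0,0],[0,0,0],[0,0,0],[0,0,0],[0,0,0],[0,0,0],[0,0,0],[0,0,0]], fingers=[4,2,0.6,0.6,0.6,0.6,0.6,0.6], grip_force=35)

```text
time_s: 4.88
tcp_pos: [0.5442, -0.0978, 0.1623]
orientation: [0.005, 3.142, 0.001]
contact_force: [0.7, 2.2, 0.9]
width: 0.0148
```

```bash
cat > st.py <<'E'
from h import *
s=telemetry.sense()
M=R.from_rotvec(s['orientation']).as_matrix()
print(round(float(s['time_s']),2),'p',np.round(s['tcp_pos'],4),'yaw',np.arctan2(M[1,1],M[0,1]).round(4),'F',np.round(s['contact_force'],2),'T',np.round(s['ft_torque'],3),'w',round(float(s['width']),4),'q7',round(float(s['q'][6]),3),'tau7',round(float(s['tau'][6]),3))
E
python3 st.py
```

```text
4.88 p [ 0.5442 -0.0978  0.1623] yaw 1.5679 F [0.75 2.21 0.87] T [ 0.464 -0.17  -0.024] w 0.0148 q7 1.555 tau7 0.009
```

Request:
send_rows(translation=[[0,0,0],[0,0,0],[0,0,0],[0,0,0]], delta_rot=[[0,0,0],[0,0,0],[0,0,0],[0,0,0]], fingers=[0.6,0.6,0.6,0.6])

```text
time_s: 5.38
tcp_pos: [0.5441, -0.0996, 0.1623]
orientation: [0.006, 3.141, -0.003]
contact_force: [-1.2, -5.6, -1.3]
width: 0.0098
```

```bash
python3 st.py
```

```text
5.38 p [ 0.5441 -0.0996  0.1623] yaw 1.5668 F [-1.24 -5.61 -1.32] T [-1.577 -0.202 -0.171] w 0.0098 q7 1.555 tau7 0.145
```

Request:
send_rows(translation=[[0,-0.2,0],[0,-0.2,0],[0,-0.2,0],[0,-0.2,0],[0,-0.2,0],[0,-0.2,0],[0,-0.2,0],[0,-0.2,0],[0,-0.2,0],[0,-0.2,0]], delta_rot=[[0,0,0],[0,0,-0.1],[0,0,-0.2],[0,0,-0.3],[0,0,-0.4],[0,0,-0.5],[0,0,-0.6],[0,0,-0.7],[0,0,-0.8],[0,0,-0.9]], fingers=[0.6,0.6,0.6,0.6,0.6,0.6,0.6,0.6,0.6,0.6])

```text
time_s: 6.62
tcp_pos: [0.5436, -0.1009, 0.162]
orientation: [-1.374, -2.825, 0.003]
contact_force: [0.1, -5.1, -0.7]
width: 0.0095
```

```bash
python3 st.py
```

```text
6.62 p [ 0.5436 -0.1009  0.162 ] yaw 0.6653 F [ 0.1  -5.14 -0.68] T [-1.476  0.172  0.197] w 0.0095 q7 0.689 tau7 0.616
```

Request:
send_rows(translation=[[0,-0.2,0],[0,-0.2,0],[0,-0.2,0]], delta_rot=[[0,0,0],[0,0,0],[0,0,0]], fingers=[0.6,0.6,0.6])

```text
time_s: 7.0
tcp_pos: [0.5437, -0.1013, 0.162]
orientation: [-1.368, -2.826, -0.0]
contact_force: [-2.2, -1.5, -0.6]
width: 0.0098
```

```bash
python3 st.py
```

```text
7.0 p [ 0.5437 -0.1013  0.162 ] yaw 0.6692 F [-2.22 -1.53 -0.63] T [-0.496  0.469 -0.016] w 0.0098 q7 0.696 tau7 0.022
```

Request:
send_rows(translation=[[0,0,0],[0,0,0],[0,0,0]], delta_rot=[[0,0,-0.1],[0,0,-0.2],[0,0,-0.2]], fingers=[0.6,0.6,0.6])

```text
time_s: 7.38
tcp_pos: [0.5435, -0.1015, 0.162]
orientation: [-1.642, -2.676, 0.001]
contact_force: [-2.8, -1.3, -0.6]
width: 0.0096
```

```bash
python3 st.py
```

```text
7.38 p [ 0.5435 -0.1015  0.162 ] yaw 0.4699 F [-2.83 -1.26 -0.56] T [-0.5    0.794  0.061] w 0.0096 q7 0.503 tau7 -0.312
```

Request:
send_rows(translation=[[0,0,0],[0,0,0]], delta_rot=[[0,0,-0.1],[0,0,-0.2]], fingers=[0.6,0.6])

```text
time_s: 7.62
tcp_pos: [0.5434, -0.1015, 0.1619]
orientation: [-1.904, -2.497, 0.001]
contact_force: [-2.9, -1.5, 0.5]
width: 0.0098
```

```bash
python3 st.py
```

```text
7.62 p [ 0.5434 -0.1015  0.1619] yaw 0.268 F [-2.86 -1.47  0.46] T [-0.481  0.954  0.16 ] w 0.0098 q7 0.307 tau7 0.548
```

Request:
send_rows(translation=[[0,0,0],[0,0,0]], delta_rot=[[0,0,-0.1],[0,0,-0.2]], fingers=[0.6,0.6])

```text
time_s: 7.88
tcp_pos: [0.5432, -0.1016, 0.1619]
orientation: [-2.143, -2.295, 0.003]
contact_force: [-3.0, -0.8, 1.7]
width: 0.0098
```

```bash
python3 st.py
```

```text
7.88 p [ 0.5432 -0.1016  0.1619] yaw 0.0685 F [-2.98 -0.82  1.68] T [-0.52   1.097  0.406] w 0.0098 q7 0.113 tau7 0.402
```

Request:
send_rows(translation=[[0,0,0],[0,0,0],[0,0,0]], delta_rot=[[0,0,0],[0,0,0],[0,0,0]], fingers=[0.6,0.6,0.6])

```text
time_s: 8.25
tcp_pos: [0.5432, -0.1016, 0.1619]
orientation: [-2.14, -2.297, 0.002]
contact_force: [-5.6, -0.7, 1.3]
width: 0.0099
```

```bash
python3 st.py
```

```text
8.25 p [ 0.5432 -0.1016  0.1619] yaw 0.0707 F [-5.64 -0.68  1.31] T [-0.348  1.526  0.153] w 0.0099 q7 0.116 tau7 -0.193
```

Request:
send_rows(translation=[[0,0,0],[0,0,0]], delta_rot=[[0,0,-0.05],[0,0,-0.1]], fingers=[0.6,0.6])

```text
time_s: 8.5
tcp_pos: [0.5431, -0.1016, 0.1618]
orientation: [-2.253, -2.186, 0.003]
contact_force: [-5.6, -2.0, 1.5]
width: 0.0101
```

```bash
python3 st.py
```

```text
8.5 p [ 0.5431 -0.1016  0.1618] yaw -0.0301 F [-5.63 -1.99  1.46] T [-0.421  1.539  0.47 ] w 0.0101 q7 0.018 tau7 -0.072
```

Request:
send_rows(translation=[[0,0,0],[0,0,0],[0,0,0]], delta_rot=[[0,0,0],[0,0,0],[0,0,0]], fingers=[0.6,0.6,0.6])

```text
time_s: 8.88
tcp_pos: [0.5431, -0.1016, 0.1618]
orientation: [-2.252, -2.188, 0.003]
contact_force: [-5.8, -1.0, 1.5]
width: 0.0102
```

```bash
python3 st.py
```

```text
8.88 p [ 0.5431 -0.1016  0.1618] yaw -0.0286 F [-5.8  -0.99  1.51] T [-0.455  1.537  0.421] w 0.0102 q7 0.019 tau7 -0.392
```

Request:
send_rows(translation=[[0,0,0],[0,0,0]], delta_rot=[[0,0,-0.06],[0,0,-0.12]], fingers=[0.6,0.6])

```text
time_s: 9.12
tcp_pos: [0.543, -0.1016, 0.1618]
orientation: [-2.38, -2.047, 0.003]
contact_force: [-5.7, -0.5, 1.6]
width: 0.0101
```

```bash
python3 st.py
```

```text
9.12 p [ 0.543  -0.1016  0.1618] yaw -0.1501 F [-5.72 -0.45  1.6 ] T [-0.376  1.577  0.551] w 0.0101 q7 -0.099 tau7 -0.079
```

Request:
send_rows(translation=[[0,0,0],[0,0,0],[0,0,0],[0,0,0]], delta_rot=[[0,0,0],[0,0,0],[0,0,0],[0,0,0]], fingers=[0.6,0.6,0.6,0.6])

```text
time_s: 9.62
tcp_pos: [0.543, -0.1016, 0.1618]
orientation: [-2.378, -2.049, 0.003]
contact_force: [-5.8, -1.0, 2.5]
width: 0.0096
```

```bash
python3 st.py
```

```text
9.62 p [ 0.543  -0.1016  0.1618] yaw -0.1483 F [-5.78 -0.98  2.46] T [-0.374  1.707  0.472] w 0.0096 q7 -0.097 tau7 -0.481
```

Request:
send_rows(translation=[[0.2,0,0],[0.4,-0.1,0],[0.4,-0.1,0]], delta_rot=[[0,0,0],[0,0,0],[0,0,0]], fingers=[0.6,0.6,0.6])

```text
time_s: 10.0
tcp_pos: [0.5444, -0.102, 0.1615]
orientation: [-2.374, -2.045, 0.011]
contact_force: [-12.9, 0.2, 8.1]
width: 0.0098
```

```bash
python3 st.py
```

```text
10.0 p [ 0.5444 -0.102   0.1615] yaw -0.1486 F [-12.92   0.16   8.06] T [0.036 3.65  0.397] w 0.0098 q7 -0.099 tau7 -0.402
```

Request:
send_rows(translation=[[-0.3,0.1,0],[-0.6,0.1,0],[-1.0,0.2,0],[-1.0,0.2,0]], delta_rot=[[0,0,0],[0,0,0],[0,0,0],[0,0,0]], fingers=[0.6,0.6,0.6,0.6])

```text
time_s: 10.5
tcp_pos: [0.541, -0.1012, 0.1624]
orientation: [2.377, 2.045, 0.009]
contact_force: [7.3, -2.5, -10.6]
width: 0.0097
```

```bash
python3 st.py
```

```text
10.5 p [ 0.541  -0.1012  0.1624] yaw -0.1503 F [  7.27  -2.46 -10.63] T [-0.858 -1.589  0.414] w 0.0097 q7 -0.096 tau7 -0.447
```

Request:
send_rows(translation=[[0.4,-0.1,0],[0.4,-0.1,0],[0.4,-0.1,0],[0.4,-0.1,0],[0.4,-0.1,0],[0.4,-0.1,0],[0.4,-0.1,0]], delta_rot=[[0,0,0],[0,0,0],[0,0,0],[0,0,0],[0,0,0],[0,0,0],[0,0,0]], fingers=[0.6,1.5,3,5,7,8,8.7])

```text
time_s: 11.38
tcp_pos: [0.5422, -0.1019, 0.1623]
orientation: [2.384, 2.046, 0.0]
contact_force: [0.9, -0.2, 0.6]
width: 0.0569
```

```bash
python3 st.py; python3 - <<'E'
from h import *
K,P=cam('wrist'); print(P.round(4).tolist(), w2px('wrist',[.5435,-.1005,.0585]),w2px('wrist',[.5435,-.1005,.136]))
a=eyes.grab_frame('wrist')[180:330,220:420,::-1]; b=eyes.grab_frame('side')[150:225,250:350,::-1]
cv2.imwrite('pics/d1.png',np.vstack([cv2.resize(a,(400,300),interpolation=2),cv2.resize(b,(400,300),interpolation=2)]))
E
```

```text
11.38 p [ 0.5422 -0.1019  0.1623] yaw -0.1521 F [ 0.95 -0.18  0.61] T [-0.005 -0.119  0.009] w 0.0569 q7 -0.099 tau7 -0.0
[[0.9884, -0.146, -0.0414, 0.5541], [-0.1517, -0.95, -0.2728, -0.0269], [0.0005, 0.276, -0.9612, 0.2553], [0.0, 0.0, 0.0, 1.0]] [318.04992683 223.63339687] [318.54796311 280.54502519]
```

View pics/d1.png

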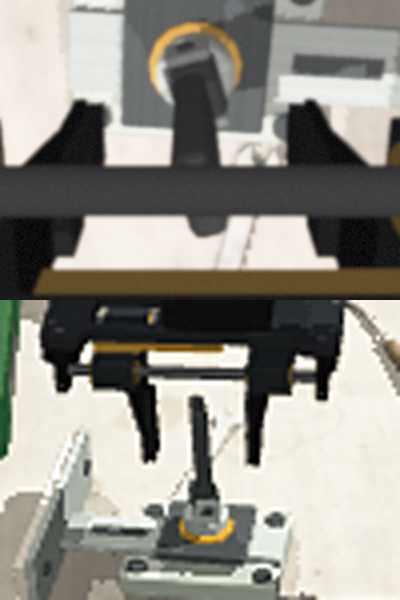

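Request:
send_rows(translation=[[0,0,3],[0,0,7],[0,0,12],[0,0,15],[0,0,15]], delta_rot=[[0,0,0],[0,0,0],[0,0,0],[0,0,0],[0,0,0]], fingers=[8.7,8.7,8.7,8.7,8.7])

```text
time_s: 12.1
tcp_pos: [0.5434, -0.1019, 0.3153]
orientation: [2.38, 2.043, 0.005]
contact_force: [-0.0, -0.1, -0.6]
width: 0.0867
```

```bash
python3 st.py; python3 - <<'E'
from h import *
C=cam('wrist'); np.savez('w4',K=C[0],P=C[1]); print(w2px('wrist',[.5435,-.101,.036],C),w2px('wrist',[.5435,-.101,.136],C))
snap('wrist','w4.png',(278,140,368,212),8)
E
```

```text
12.1 p [ 0.5434 -0.1019  0.3153] yaw -0.1519 F [-0.05 -0.07 -0.65] T [-0.005 -0.055 -0.025] w 0.0867 q7 -0.054 tau7 0.017
[315.66879617 177.9815519 ] [315.70807754 197.65977187]
```

View pics/w4.png

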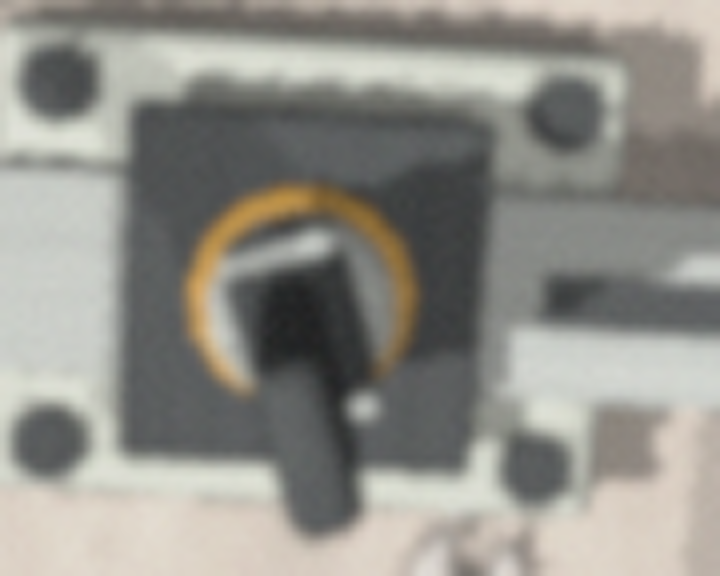

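Request:
send_rows(translation=[[0,0.05,-4],[0,0.05,-8],[0,0.05,-12],[0,0.05,-14.5],[0,0.05,-15.3],[0,0.05,-15.3],[0,0.05,-15.3],[0,0.05,-15.3],[0,0.05,-15.3],[0,0.05,-15.3],[0,0.05,-15.3],[0,0.05,-15.3],[0,0.05,-15.3],[0,0.05,-15.3],[0,0.05,-15.3],[0,0.05,-15.3]], delta_rot=[[0,0,0.12],[0,0,0.24],[0,0,0.24],[0,0,0.24],[0,0,0.24],[0,0,0.24],[0,0,0.24],[0,0,0.24],[0,0,0.24],[0,0,0.24],[0,0,0.24],[0,0,0.24],[0,0,0.24],[0,0,0.24],[0,0,0.24],[0,0,0.24]], fingers=[8.7,7.5,6,4.5,3.5,0.6,0.6,0.6,0.6,0.6,0.6,0.6,0.6,0.6,0.6,0.6], grip_force=40)

```text
time_s: 14.15
tcp_pos: [0.5425, -0.1015, 0.1597]
orientation: [2.121, 2.316, 0.001]
contact_force: [1.7, -0.5, 5.4]
width: 0.0099
```

```bash
python3 st.py
```

```text
14.15 p [ 0.5425 -0.1015  0.1597] yaw 0.088 F [ 1.7  -0.52  5.45] T [-0.15  -0.096  0.328] w 0.0099 q7 0.135 tau7 -0.372
```

Request:
send_rows(translation=[[0,0,0],[0,0,0]], delta_rot=[[0,0,0],[0,0,0]], fingers=[0.6,0.6])

```text
time_s: 14.4
tcp_pos: [0.5425, -0.1015, 0.1597]
orientation: [2.121, 2.316, 0.001]
contact_force: [1.5, -0.0, 4.4]
width: 0.0096
```

```bash
python3 st.py
```

```text
14.4 p [ 0.5425 -0.1015  0.1597] yaw 0.088 F [ 1.52 -0.03  4.38] T [-0.115 -0.106  0.39 ] w 0.0096 q7 0.135 tau7 -0.372
```

Request:
send_rows(translation=[[0,0,0],[0,0,0]], delta_rot=[[0,0,0.05],[0,0,0.1]], fingers=[0.6,0.6])

```text
time_s: 14.65
tcp_pos: [0.5426, -0.1015, 0.1597]
orientation: [2.002, 2.42, 0.001]
contact_force: [0.6, 0.4, 4.6]
width: 0.0096
```

```bash
python3 st.py
```

```text
14.65 p [ 0.5426 -0.1015  0.1597] yaw 0.1882 F [0.57 0.37 4.56] T [-0.098 -0.224 -0.101] w 0.0096 q7 0.233 tau7 -0.32
```

Request:
send_rows(translation=[[0,0,0],[0,0,0],[0,0,0]], delta_rot=[[0,0,0],[0,0,0],[0,0,0]], fingers=[0.6,0.6,0.6])

```text
time_s: 15.02
tcp_pos: [0.5426, -0.1015, 0.1597]
orientation: [2.004, 2.418, 0.001]
contact_force: [0.1, -0.2, 5.3]
width: 0.0098
```

```bash
python3 st.py
```

```text
15.03 p [ 0.5426 -0.1015  0.1597] yaw 0.1868 F [ 0.15 -0.24  5.33] T [-0.1  -0.16  0.02] w 0.0098 q7 0.232 tau7 -0.037
```

Request:
send_rows(translation=[[0,0,0],[0,0,0]], delta_rot=[[0,0,-0.05],[0,0,-0.1]], fingers=[0.6,0.6])

```text
time_s: 15.28
tcp_pos: [0.5425, -0.1015, 0.1596]
orientation: [2.123, 2.315, 0.001]
contact_force: [0.7, -0.2, 5.2]
width: 0.0098
```

```bash
python3 st.py
```

```text
15.28 p [ 0.5425 -0.1015  0.1596] yaw 0.0864 F [ 0.72 -0.25  5.16] T [-0.159 -0.152  0.349] w 0.0098 q7 0.134 tau7 0.03
```

Request:
send_rows(translation=[[0,0,0],[0,0,0],[0,0,0]], delta_rot=[[0,0,0],[0,0,0],[0,0,0]], fingers=[0.6,0.6,0.6])

```text
time_s: 15.65
tcp_pos: [0.5425, -0.1015, 0.1596]
orientation: [2.121, 2.316, 0.001]
contact_force: [0.9, 0.2, 5.1]
width: 0.0097
```

```bash
python3 st.py
```

```text
15.65 p [ 0.5425 -0.1015  0.1596] yaw 0.0878 F [0.91 0.19 5.14] T [-0.16  -0.122  0.301] w 0.0097 q7 0.135 tau7 -0.287
```

Request:
send_rows(translation=[[0,0,0],[0,0,0],[0,0,0],[0,0,0]], delta_rot=[[0,0,-0.05],[0,0,-0.1],[0,0,-0.1],[0,0,-0.1]], fingers=[0.6,0.6,0.6,0.6])

```text
time_s: 16.15
tcp_pos: [0.5424, -0.1014, 0.1596]
orientation: [2.234, 2.208, 0.0]
contact_force: [1.1, -0.9, 5.9]
width: 0.01
```

```bash
python3 st.py; python3 - <<'E'
from h import *
for z in(.04,.136):
    p=w2px('side',[.5435,-.1015,z]); print((p-[250,150])*4+[0,300])
E
```

```text
16.15 p [ 0.5424 -0.1014  0.1596] yaw -0.0119 F [ 1.1  -0.93  5.91] T [-0.11  -0.04   0.385] w 0.01 q7 0.038 tau7 -0.375
[200.21192553 516.48199903]
[193.92420445 400.56051161]
```

Request:
send_rows(translation=[[0,0,0],[0,0,0],[0,0,0],[0,0,0],[0.5,0,0],[1.0,0,0],[1.4,0,0],[1.8,0,0],[1.8,0,0]], delta_rot=[[0,0,0],[0,0,0],[0,0,0],[0,0,0],[0,0,0],[0,0,0],[0,0,0],[0,0,0],[0,0,0]], fingers=[1.5,3,3,3,3,3,3,3,3])

```text
time_s: 17.27
tcp_pos: [0.5582, -0.1012, 0.1589]
orientation: [-2.231, -2.205, 0.007]
contact_force: [-6.9, -0.1, 5.6]
width: 0.0301
```

```bash
python3 st.py
```

```text
17.27 p [ 0.5582 -0.1012  0.1589] yaw -0.0119 F [-6.94 -0.06  5.63] T [0.21  1.704 0.047] w 0.0301 q7 0.024 tau7 -0.056
```

Request:
send_rows(translation=[[0.4,0,0],[0.8,0,0],[0.8,0,0]], delta_rot=[[0,0,0],[0,0,0],[0,0,0]], fingers=[3,3,3])

```text
time_s: 17.65
tcp_pos: [0.5657, -0.1008, 0.1584]
orientation: [-2.23, -2.204, 0.007]
contact_force: [-8.1, 1.8, 4.3]
width: 0.03
```

```bash
python3 st.py
```

```text
17.65 p [ 0.5657 -0.1008  0.1584] yaw -0.0117 F [-8.13  1.76  4.3 ] T [0.291 1.693 0.022] w 0.03 q7 0.018 tau7 -0.041
```

Request:
send_rows(translation=[[-0.5,0.1,2],[-0.5,0.2,4.5],[-0.5,0.3,7],[-2,0.3,7],[-4,0.3,6],[-4,0.3,4],[-4,0.3,3],[-4,0.3,3]], delta_rot=[[0,0,0],[0,0,0],[0,0,0],[0,0,0],[0,0,0],[0,0,0],[0,0,0],[0,0,0]], fingers=[3,3,2,0,0,0,0,0])

```text
time_s: 18.65
tcp_pos: [0.5275, -0.0984, 0.1885]
orientation: [-2.234, -2.207, 0.001]
contact_force: [-0.1, -0.8, 0.3]
width: 0.0004
```

```bash
python3 st.py;  python3 - <<'E'
from h import *
C=cam('wrist')
a=eyes.grab_frame('wrist')[100:300,200:440,::-1]; b=eyes.grab_frame('side')[140:240,240:360,::-1]
cv2.imwrite('pics/e1.png',np.vstack([cv2.resize(a,(480,300),interpolation=2),cv2.resize(b,(480,300),interpolation=2)]))
for z in(.0585,.136):
    p=w2px('side',[.5435,-.1015,z]); print((p-[240,140])*[4,3]+[0,300])
E
```

```text
18.65 p [ 0.5275 -0.0984  0.1885] yaw -0.012 F [-0.06 -0.84  0.25] T [ 0.026 -0.162 -0.006] w 0.0004 q7 0.058 tau7 -0.012
[239.04546086 476.23264458]
[233.92420445 405.42038371]
```

View pics/e1.png

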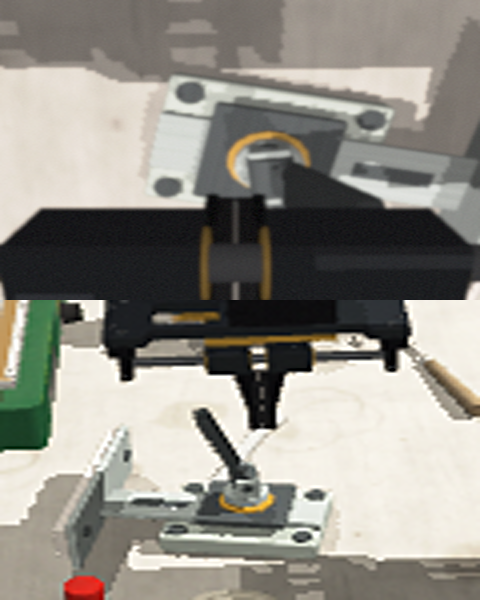

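Request:
send_rows(translation=[[1.5,0,-0.2],[2.5,0,-0.4],[3.2,0,-0.5],[3.8,0,-0.8],[4.4,0.1,-1.2],[4.9,0.1,-1.6],[5.4,0.1,-2.2],[5.9,0.1,-2.8],[5.9,0.1,-2.8]], delta_rot=[[0,0,0],[0,0,0],[0,0,0],[0,0,0],[0,0,0],[0,0,0],[0,0,0],[0,0,0],[0,0,0]], fingers=[0,0,0,0,0,0,0,0,0])

```text
time_s: 19.88
tcp_pos: [0.5873, -0.0967, 0.1608]
orientation: [-2.233, -2.208, -0.0]
contact_force: [-3.8, 0.4, 2.5]
width: 0.0005
```

```bash
python3 st.py
```

```text
19.88 p [ 0.5873 -0.0967  0.1608] yaw -0.0113 F [-3.84  0.43  2.5 ] T [0.285 0.642 0.054] w 0.0005 q7 -0.001 tau7 -0.054
```

Request:
send_rows(translation=[[0.3,0,-0.5],[0.5,0,-1.0],[0.7,0,-1.6],[0.85,0,-2.2],[0.9,0,-2.7],[0.95,0,-3.1],[0.95,0,-3.4],[0.95,0,-3.4]], delta_rot=[[0,0,0],[0,0,0],[0,0,0],[0,0,0],[0,0,0],[0,0,0],[0,0,0],[0,0,0]], fingers=[0,0,0,0,0,0,0,0])

```text
time_s: 20.88
tcp_pos: [0.5981, -0.0966, 0.1295]
orientation: [2.233, 2.207, 0.004]
contact_force: [-6.0, 3.1, 14.5]
width: 0.0011
```

```bash
python3 st.py
```

```text
20.88 p [ 0.5981 -0.0966  0.1295] yaw -0.0116 F [-5.99  3.06 14.48] T [ 0.873  1.348 -0.044] w 0.0011 q7 -0.02 tau7 0.012
```

Request:
send_rows(translation=[[0,0,-0.2],[0,0,-0.2],[-0.3,0,2],[-2,0,7],[-4,0,12],[-6,0,16],[-6,0,16],[-6,0,16]], delta_rot=[[0,0,0],[0,0,0],[0,0,0],[0,0,0],[0,0,0],[0,0,0],[0,0,0],[0,0,0]], fingers=[0,0,0,0,0,0,0,0])

```text
time_s: 21.88
tcp_pos: [0.537, -0.0981, 0.287]
orientation: [2.234, 2.206, 0.0]
contact_force: [-0.2, -0.3, -0.3]
width: 0.0004
```

```bash
python3 st.py;  python3 - <<'E'
from h import *
C=cam('wrist'); np.savez('w5',K=C[0],P=C[1]); print(w2px('wrist',[.5435,-.1015,.036],C),w2px('wrist',[.6215,-.1015,.0585],C))
a=eyes.grab_frame('wrist')[120:245,270:450,::-1]; b=eyes.grab_frame('side')[150:240,240:360,::-1]
cv2.imwrite('pics/f1.png',np.vstack([cv2.resize(a,(480,333),interpolation=2),cv2.resize(b,(480,267),interpolation=2)]))
E
```

```text
21.88 p [ 0.537  -0.0981  0.287 ] yaw -0.0128 F [-0.22 -0.35 -0.26] T [-0.046 -0.063  0.045] w 0.0004 q7 0.077 tau7 0.001
[321.81709836 185.59279399] [388.19218409 189.01423587]
```

View pics/f1.png

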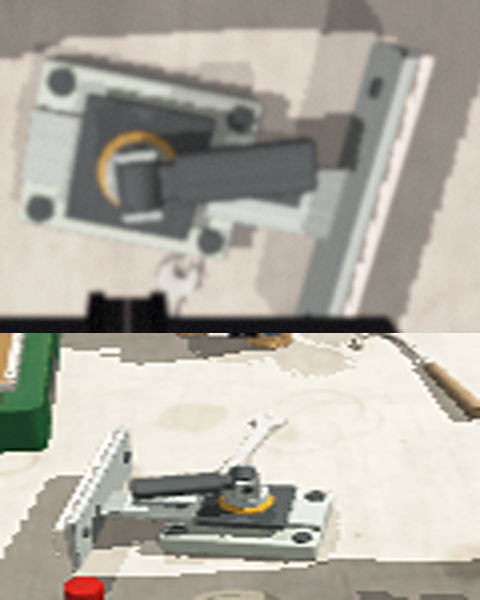

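```bash
python3 - <<'E'
from h import *
C=cam('wrist')
f=lambda x,y:px2w('wrist',270+x/2.667,120+y/2.664,.0635,C)
p,q=f(162,187),f(315,166); d=q-p; print(p,q,np.arctan2(d[1],d[0]),np.linalg.norm(d), np.hypot(*(q-[.5435,-.1015,0])[:2]))
E
```

```text
[ 0.55234946 -0.099746    0.0635    ] [ 0.61827594 -0.09122215  0.0635    ] 0.12857989983326928 0.06647522665153369 0.07547896904453917
```

```bash
python3 -c "
from bench import workorder; print(workorder.hand_in())"
```

```text
the job is handed in; nothing more can be done
None
```

I turned the bolt clockwise until it was snug, folded its lever down towards the fence, and handed the job in at about 22 s. The interface reports no verdict, so the results below are my own checks.

- **Tightening:** I turned the bolt about 1.7 rad in the first grip. The thread alone resisted with about 0.16–0.2 N m. This rose after first touch to about 0.55 N m while turning and 0.47 N m when paused.
- **Spring-back:** When I let go, the lever sat roughly 0.2–0.3 rad back from the jaws. I took that as spring-back, but slip in the grip is also possible. I gripped it again, turned it back and forth as a test, and left it at 0.385 N m held when paused.
- **Snug margin:** Allowing for thread friction, I estimate the bolt ended about 0.15–0.25 rad past first touch. The allowed range is 0.08–0.6 rad. This comes from torque alone; I could not measure how far the plate was pressed down. The 0.47 N m reading is above the 0.4 N m snug limit and just under the 0.48 N m overtightening limit, though I believe it includes up to 0.18 N m of thread friction.
- **Lever:** A gentle push showed that it folds towards the fence. I pushed it down with closed fingertips until the force reached about 14.5 N, where about 7 N is needed. The last pictures show it level.
- **Loose things:** The gripper stayed above the guide. The spanner end seen in the last wrist view looked unmoved. I did not measure the caps, spanner or hook again.

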